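Try a door closer's sprung arm against its scale

TASK

Two door closers stand on trial boards on the hall table, waiting to be fitted to the bedroom door. On the closer with the longer arm, push the sprung arm round by its upright post until the arm points at the dark index clip on the scale, without going clearly past it, and hold it there for two seconds. Then let the arm go so that it swings back to its rest stop; leave the index clip where it is set and do not swing the short-armed closer.

Things in the scene. Friction and masses are not known exactly. Their poses are not given: they have to be found in the camera images.
- long_post (a point): Centre of the upright steel post (18 mm thick, 50 mm tall, top 104 mm above the table) on the end of the longer arm, 140 mm from its spindle. The flat arm under it is 20 to 26 mm wide, its top at 54 mm. It starts at its rest stop and swings level, counter-clockwise seen from above, up to 100 deg; the spring needs 2 N at the post at first, 9 N at full travel. Damped return, 1 to 2 s.
- long_spindle (a point): On the spindle axis of the long-armed closer, on top of its arm, 56 mm above the table. Its aluminium body (190 x 54 mm, top at 42 mm) is centred below, on a fixed plywood board 320 mm wide, 270 mm deep. x axis: middle of the 100 deg travel (the arm rests 50 deg clockwise of it); z up.
- long_mark (a point): Tip of the dark steel index clip on the white scale arc of the long-armed closer, 180 mm from the spindle, 46 mm above the table; clip 14 mm wide, 40 mm long, top at 56 mm, held by friction only. x: outward from the spindle; y: counter-clockwise. Set 28 to 85 deg on from the arm's rest. The arm points at it when the post is on the straight line from spindle to tip.
- short_arm (a joint): Swing of the other closer's arm (to be left alone), rad, 0 at its rest stop. Same make on a smaller board (240 mm wide), its post only 75 mm from its spindle. It stands beside the long-armed one, on the left or on the right.

How it is judged (in metres and radians):
On the way:
1. the long arm is held pointing at the index clip, the post within 12 mm of the line from spindle to clip (y of long_post in the frame of long_mark between -0.012 and 0.012 m), for 1.4 s.
At the end, for the whole second after the job is handed in: After having been held at the index clip, the long arm is back at its rest stop (post within 15 mm of where it started), the index clip is within 12 mm of where it was set, and the short arm is at rest (within 0.15 rad of its stop) (distance of long_post from where it was at the start of the episode below 0.015 m and distance of long_mark from where it was at the start of the episode below 0.012 m and value of joint short_arm below 0.15 rad); the robot touches nothing.
It fails at once if the long arm is pushed clearly past the index clip (post more than 28 mm beyond it) (y of long_post in the frame of long_mark above 0.028 m).
It fails at once if the index clip is shifted by more than 12 mm (distance of long_mark from where it was at the start of the episode above 0.012 m).
It fails at once if the short-armed closer is swung (by more than 0.2 rad) (value of joint short_arm above 0.2 rad).
It also fails if it takes over 51 s, if anything falls off the work surface, if the arm or the gripper's body presses on something with over 40 N, if the wrist force passes 120 N, or if a joint passes its speed limit or range.

ROBOT

A 6-joint arm with a two-finger parallel gripper is mounted at the origin on the work surface. World frame = base frame: x ahead of the robot, y to its left, z up, the work surface at z = 0. Lengths are in mm, angles in rad, forces in N, time in s.
With the tool pointing down it reaches from about 275 to 750 mm from the base axis. Payload 10.2 kg.
Tool frame: the origin (TCP) lies between the finger pads; the fingertips stand 17 mm ahead of it and the grasp point (between the pads) lies 2 mm behind it (tips_ahead is the distance from the TCP to the fingertips, in mm); z points along the fingers, y is the line along which they close (so a half turn about z gives the same grasp; the last joint's range is limited). The gripper opens to 85 mm and grips with 20 to 120 N. Pads are 22 mm wide; open, the fingers measure 114 mm over their backs; the gripper's body (76 mm by 85 mm) begins 54 mm behind the grasp point. The pads swing forward as they close: fully open they stand 13 mm farther back than shut.
Start: joints at [-1.53, 0.313, 1.498, -0, 1.331, -0.223], TCP at [136.881, -506.848, 248.294] pointing down, gripper open.
Joint ranges: [-2.94, 2.94], [-0.97, 2.17], [0.19, 2.56], [-1.23, 4.37], [0.02, 3.11], [-2.88, 2.88]. Speed limits (rad/s): [2.39, 2.39, 3.01, 3.14, 3.14, 3.14].

INTERFACE

Orientations are given as a unit quaternion [w, x, y, z].
In Python, from rig import sense, capture, finish_job, boxes_of, tips_ahead gives the robot as it stands.
- The arm moves only by the tool drive_tool, never from a script. Its argument "commands" is text: rows parted by semicolons, each of 7 numbers parted by spaces: the shift along the world's x, y, z in units of 0.1 m (1.0 is 0.1 m), then the turn, a rotation vector about the world's x, y, z in units of pi/4 rad (1.0 is pi/4 rad), then the opening in per cent of the stroke, from 0 (shut) to 100 (fully open). A call has 1 to 20 rows; each row shifts and turns the commanded pose from where the row before left it; what a row does not reach is not made up. A row lasts 1/12 s, in which the tool goes at most 41.7 mm and 7.16 degrees, less where a joint would pass 70% of its speed; a pose out of reach is approached as far as the arm can. A call with a number of a shift or a turn outside -1 to 1 is refused whole. A call with a gripper value outside its range is refused whole. The fingers move at their own pace and stop on an object; "force" is the grip in N (left out, the last holds). Time passes only in rows, so rows that do not move let the fingers close. It gives the time, the measured TCP pose, the force, the opening and the grip force at its end, in the units of the state.
- sense(): the state, without advancing time (a new reading comes with each control period).
- capture(name): name is "scene" or "top" or "wrist"; returns a dict with "pixels" (480x640x3 uint8, blue, green, red), "fov_y" (degrees; the focal length in pixels is half the picture's height over the tangent of half this angle, whatever the lens; pixels are square), "cx", "cy" (the principal point, pixels), "k1" (the pictures are not rectified: a ray, as slopes to the right and down, at radius r is drawn at 1 + k1 r^2 times it, then the intrinsics apply), "position" and "attitude" of the camera in the world; the wrist camera has in their place "tool_from_camera" (4x4, takes a point from camera to tool coordinates, whose origin is the TCP and whose axes are the flange's). Camera axes: x right, y down, z forward; pixel columns grow to the right and rows downward; lengths in mm; the calibration is good to about 2 mm. A picture is of the moment at which its call begins: read the wrist's pose just before it. There is no depth.
- finish_job(): hands the job in; it is judged then, once.
Trained networks look in a picture, given as the dict that the camera call returned (one of the last four; its "shot" number tells which), for a name from the list of things; names that differ only in an ending like _2 or _b are one class to them, and where a whole thing is asked for, a point or a joint stands for the part that bears it (a point fixed in the world has none). Each returns a list of dicts, best first, with "confidence" (0 to 1); they miss things now and then, are a little off and sometimes report something else, mostly with a low value. They report only what shows in the picture. A call takes as long as a camera call.
- boxes_of(picture, name): "position" ([column, row] in pixels, amid what is visible of it).
The state is a dict: "time_s": time; "joints": joint angles; "dq": joint speeds; "tau": joint torques, N m; "eef_pos": TCP position; "ee_rot": TCP orientation; "force": force on the tool from outside, world axes, zero at the start; "wrist_torque": the same for the moment, N m; "grip_width": opening from 0.0 (shut) to 1.0 (fully open); "grip_force": force on a finger pad.
Only numpy, scipy, OpenCV 4.12 (cv2) and the standard library are available. Lean on these libraries where they do the work, as an engineer would, in place of code of your own. Each camera call takes 0.05 s, during which the arm holds its last target. There are 200 camera calls.

## Working session

There is one attempt and no reset: what is moved stays moved. The work goes in short steps, Python scripts to look and compute and a tool call to move; the robot and the scene stay as the last step left them, time stands still between calls to the robot, and variables do not carry over. Pictures are saved under pics/ and viewed, at most 10 in all, crops included, and the job is handed in when it is done.

Besides the shell and the picture viewer there is one more tool, called after ">>>" by a JSON object that holds its "op" and its "data", one argument or row to a line. drive_tool: Moves the arm, as the interface text tells. Shifts and turns lie within -1 to 1; 1 stands for 0.1 m of shift or pi/4 rad of turn. Its arguments: {"type":"object","properties":{"commands":{"type":"string"},"force":{"type":"number"}},"required":["commands"]}

```bash
mkdir -p pics; ls; cat > h.py <<'E'
import numpy as np, cv2
from scipy.spatial.transform import Rotation as R
from rig import *
def cam(p, s=None):
    f=240/np.tan(np.radians(p["fov_y"]/2))
    if "tool_from_camera" in p:
        q=s["ee_rot"]; T=np.eye(4); T[:3,:3]=R.from_quat([q[1],q[2],q[3],q[0]]).as_matrix(); T[:3,3]=s["eef_pos"]
        T=T@np.array(p["tool_from_camera"]); return f,T[:3,:3],T[:3,3]
    a=np.array(p["attitude"])
    M=a if a.shape==(3,3) else R.from_quat([a[1],a[2],a[3],a[0]]).as_matrix()
    return f,M,np.array(p["position"])
def ray(p,uv,z,s=None):
    f,M,o=cam(p,s); d=np.array([(uv[0]-p["cx"])/f,(uv[1]-p["cy"])/f]); u=d.copy()
    for _ in range(20): u=d/(1+p["k1"]*(u@u))
    v=M@np.array([u[0],u[1],1]); return o+v*(z-o[2])/v[2]
E
python3 - <<'E'
from h import *
for n in ("top","scene"):
    s=sense();p=capture(n);cv2.imwrite(f"pics/{n}.png",p["pixels"])
    print(n,p.get("position"),p.get("attitude"),p["fov_y"],p["k1"])
    for t,z in (("long_post",104),("long_spindle",56),("long_mark",56),("short_arm",54)):
        for b in boxes_of(p,t)[:3]: print(t,b["confidence"],np.round(b["position"]),np.round(ray(p,b["position"],z)))
print(s)
E
```

```text
pics
top [ 453.95642128  -38.20845517 1093.7139669 ] [ 0.01356319 -0.70024419  0.71308973 -0.03125945] 47.37987502430787 0.021270579586626603
long_post 0.91 [215. 284.] [433. 126. 104.]
long_spindle 0.97 [196. 259.] [479. 169.  56.]
long_mark 0.45 [172. 198.] [596. 213.  56.]
short_arm 0.6 [396. 283.] [ 426. -208.   54.]
scene [1095.87210498 -347.04381015  868.17998803] [-0.27707284  0.80469924  0.49316419 -0.18021889] 44.67797840980466 0.025807242918145665
long_post 0.74 [391. 191.] [484.  90. 104.]
long_post 0.47 [424. 213.] [558. 112. 104.]
long_spindle 0.9 [428. 210.] [521. 152.  56.]
long_mark 0.7 [478. 226.] [594. 211.  56.]
short_arm 0.94 [231. 249.] [ 435. -211.   54.]
{'time_s': 0.25, 'joints': array([-1.53038275e+00,  3.13177599e-01,  1.49798504e+00,  2.36425039e-05,
        1.33102604e+00, -2.23374618e-01]), 'dq': array([ 5.34782784e-04, -8.01482551e-04, -2.79647430e-03,  1.30765239e-03,
        8.52402603e-04, -4.56389809e-05]), 'tau': array([-7.87381523e-04, -4.11841607e+01, -2.59552664e+01, -2.27363421e-04,
        2.53648701e-03, -8.31015427e-06]), 'eef_pos': array([ 136.89111543, -506.7466386 ,  248.04468305]), 'ee_rot': array([-2.95716784e-04,  9.91314901e-01,  1.31509230e-01,  3.86584961e-05]), 'force': array([ 0.01244519, -0.24466067,  0.02182754]), 'wrist_torque': array([-0.04789841,  0.00410959, -0.0171842 ]), 'grip_force': 0.0, 'grip_width': 1.0042471894824319}
```

View pics/top.png

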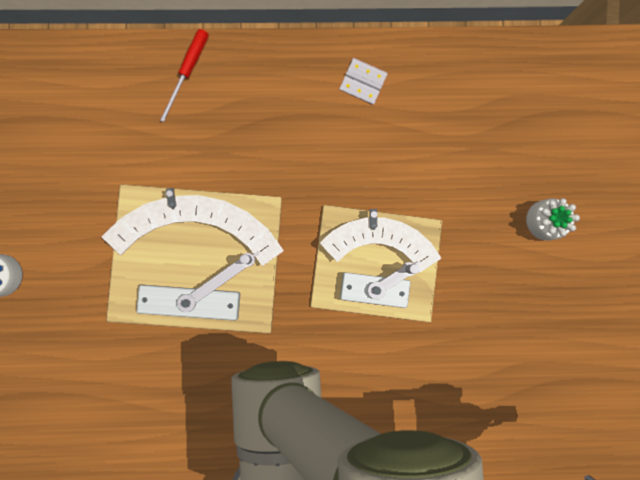

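View pics/scene.png

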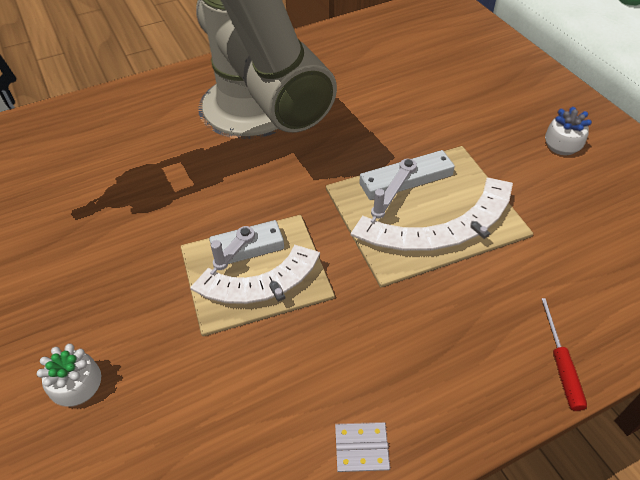

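The top view shows the long closer on the left: spindle at about (186,302), post top at (246,259) and clip at (171,197). The short closer is to the right, with its post at about (413,268). The scene view agrees: long post (380,191), spindle (408,163), clip (479,229).

```bash
python3 - <<'E'
from h import *
P={n:capture(n) for n in("top","scene")}
pts={"top":[("spin",(186,302),58),("post",(246,259),104),("tip",(172,207),56),("clipc",(171,198),52),("spost",(413,268),104),("sspin",(376,291),58)],
"scene":[("spin",(408,163),58),("post",(380,191),104),("clipc",(480,229),52),("spost",(217,243),104)]}
for n in pts:
    r={}
    for k,uv,z in pts[n]: r[k]=ray(P[n],uv,z); print(n,k,np.round(r[k],1))
    for k in r:
        d=r[k]-r["spin"]; print(k,np.round(np.hypot(*d[:2])),np.round(np.degrees(np.arctan2(d[1],d[0])),1))
im=P["top"]["pixels"][170:340,95:290]; cv2.imwrite("pics/topc.png",cv2.resize(im,None,fx=4,fy=3.5*4/3.5,interpolation=cv2.INTER_CUBIC)[:600])
E
```

```text
top spin [399.3 187.2  58. ]
top post [476.4  69.7 104. ]
top tip [578.5 213.3  56. ]
top clipc [596.2 216.1  52. ]
top spost [ 454.6 -232.   104. ]
top sspin [ 412.5 -169.5   58. ]
spin 0.0 0.0
post 141.0 -56.7
tip 181.0 8.3
clipc 199.0 8.4
spost 423.0 -82.5
sspin 357.0 -87.9
scene spin [396.2 184.9  58. ]
scene post [474.9  71.  104. ]
scene clipc [600.2 211.9  52. ]
scene spost [ 453.1 -234.8  104. ]
spin 0.0 0.0
post 138.0 -55.4
clipc 206.0 7.5
spost 423.0 -82.3
```

View pics/topc.png

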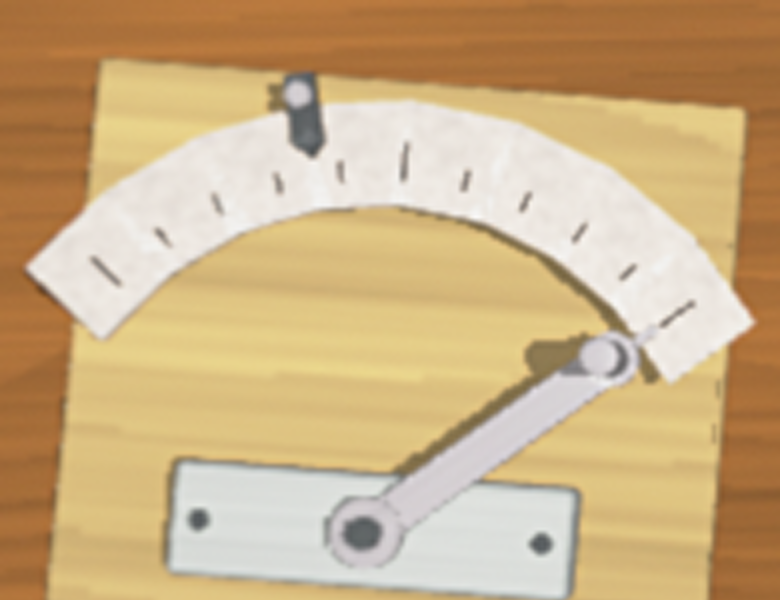

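>>> {"op": "drive_tool", "data": {
  "commands": "0.188 0.32 0 0 0 0.135 100;0.188 0.32 0 0 0 0.135 100;0.188 0.32 0 0 0 0.135 100;0.188 0.32 0 0 0 0.135 100;0.188 0.32 0 0 0 0.135 100;0.188 0.32 0 0 0 0.135 100;0.188 0.32 0 0 0 0.135 100;0.188 0.32 0 0 0 0.135 100;0.188 0.32 0 0 0 0.135 100;0.188 0.32 0 0 0 0.135 100;0.188 0.32 0 0 0 0.135 50;0.188 0.32 0 0 0 0.135 50;0.188 0.32 0 0 0 0.135 50;0.188 0.32 0 0 0 0.135 50;0.188 0.32 0 0 0 0.135 50;0.188 0.32 0 0 0 0.135 50;0.188 0.32 0 0 0 0.135 50;0.188 0.32 0 0 0 0.135 50;0 0 0 0 0 0 50;0 0 0 0 0 0 50"
}}

```text
time_s: 2.27
eef_pos: [475.5, 70.4, 247.9]
ee_rot: [-0.0, 0.465, 0.885, -0.0]
force: [-0.3, -0.9, -0.1]
grip_width: 0.5
grip_force: 0.0
```

```bash
cat > look.py <<'E'
from h import *
import sys
s=sense();p=capture("wrist");cv2.imwrite(f"pics/{sys.argv[1]}.png",p["pixels"])
q=s["ee_rot"];M=R.from_quat([q[1],q[2],q[3],q[0]]).as_matrix()
print(s["time_s"],s["eef_pos"],s["joints"],s["grip_width"],"yaw_y",np.degrees(np.arctan2(M[1,1],M[0,1])),"z",M[:,2], tips_ahead() if callable(tips_ahead) else tips_ahead)
for t,z in (("long_post",104),("long_spindle",56),("long_mark",56)):
    for b in boxes_of(p,t)[:2]: print(t,b["confidence"],np.round(b["position"]),np.round(ray(p,b["position"],z,s)))
E
python3 look.py w1
```

```text
2.2667 [475.45904505  70.4072855  247.91567922] [-9.73353400e-02  2.15647740e-01  1.62570074e+00 -8.72964386e-05
  1.30094385e+00 -7.01525370e-01] 0.4999599788384379 yaw_y 34.61888037384224 z [-7.04543580e-04 -1.57429626e-05 -9.99999752e-01] 17.0
long_post 0.72 [326. 107.] [429. 138. 104.]
long_spindle 0.6 [393. 118.] [475. 162.  56.]
long_mark 0.61 [546. 152.] [591. 211.  56.]
```

View pics/w1.png

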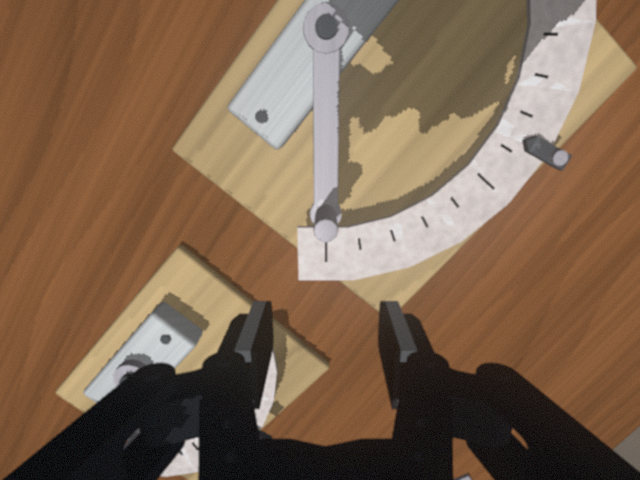

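The wrist view shows the post top at (326,231), the spindle at (325,26) and the clip tip at about (525,143). The fingers line up with the arm's tangent.

```bash
python3 - <<'E'
from h import *
s=sense();p=capture("wrist")
r={k:ray(p,uv,z,s) for k,uv,z in(("spin",(325,26),58),("post",(326,231),104),("tip",(526,143),56))}
for k in r:
    d=r[k]-r["spin"];print(k,np.round(r[k],1),np.round(np.hypot(*d[:2]),1),np.round(np.degrees(np.arctan2(d[1],d[0])),1))
E
```

```text
spin [396.  182.4  58. ] 0.0 0.0
post [476.1  66.5 104. ] 141.0 -55.3
tip [574.1 204.6  56. ] 179.5 7.1
```

>>> {"op": "drive_tool", "data": {
  "commands": "0 -0.02 -0.4 0 0 0 50;0 0 -0.4 0 0 0 50;0 0 -0.4 0 0 0 50;0 0 -0.4 0 0 0 50;0 0 -0.03 0 0 0 50;0 0 0 0 0 0 30;0 0 0 0 0 0 30;0 0 0 0 0 0 30;0 0 0 0 0 0 30",
  "force": 20
}}

```text
time_s: 3.27
eef_pos: [476.4, 67.0, 87.4]
ee_rot: [0.002, 0.466, 0.885, 0.001]
force: [0.2, 0.4, 0.3]
grip_width: 0.299
grip_force: 0.0
```

```bash
python3 look.py w2
```

```text
3.2667 [476.4148227   66.95385406  87.40739511] [-1.04527250e-01  4.17439503e-01  1.82125425e+00 -2.08123852e-05
  8.98886550e-01 -7.05894821e-01] 0.2990919385373474 yaw_y 34.45679215765586 z [ 3.98873818e-03 -4.34834834e-04 -9.99991950e-01] 17.0
long_post 0.61 [330. 182.] [443. 117. 104.]
long_spindle 0.82 [388. 160.] [462. 131.  56.]
```

View pics/w2.png

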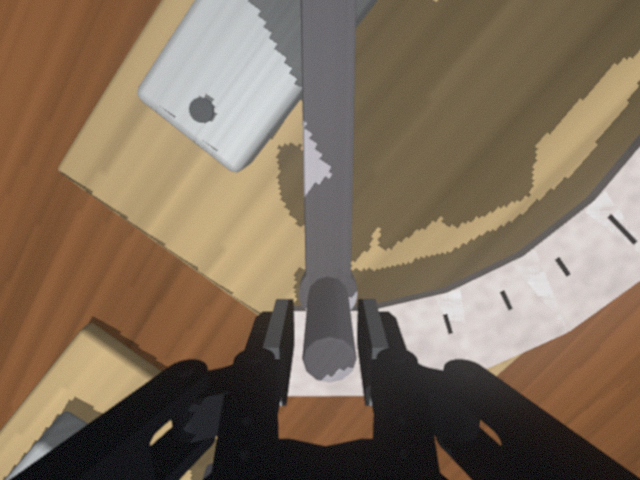

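>>> {"op": "drive_tool", "data": {
  "commands": "0.0604 0.0432 0 0 0 0.0667 30;0.0581 0.0463 0 0 0 0.0667 30;0.0556 0.0492 0 0 0 0.0667 30;0.0529 0.0521 0 0 0 0.0667 30;0.0501 0.0548 0 0 0 0.0667 30;0.0472 0.0573 0 0 0 0.0667 30;0.0441 0.0597 0 0 0 0.0667 30;0.0409 0.0619 0 0 0 0.0667 30;0.0376 0.064 0 0 0 0.0667 30;0.0342 0.0659 0 0 0 0.0667 30;0.0307 0.0676 0 0 0 0.0667 30;0.0271 0.0691 0 0 0 0.0667 30;0.0235 0.0704 0 0 0 0.0667 30;0.0198 0.0716 0 0 0 0.0667 30;0.016 0.0725 0 0 0 0.0667 30;0.0122 0.0732 0 0 0 0.0667 30;0.0083 0.0738 0 0 0 0.0667 30;0.0045 0.0741 0 0 0 0.0667 30;0 0 0 0 0 0 30;0 0 0 0 0 0 30"
}}

```text
time_s: 5.13
eef_pos: [538.3, 179.3, 85.7]
ee_rot: [0.001, 0.013, 1.0, -0.001]
force: [2.3, -5.2, 0.2]
grip_width: 0.304
grip_force: 2.8
```

```bash
python3 look.py w3; python3 -c "
from h import *
p=capture('top');im=p['pixels'][170:340,95:290];cv2.imwrite('pics/t3.png',cv2.resize(im,None,fx=3.5,fy=3.5,interpolation=cv2.INTER_CUBIC))"
```

```text
5.1333 [538.29591292 179.27297145  85.69978177] [ 0.1157599   0.57752123  1.55590347 -0.00199057  1.00666704 -1.42854811] 0.30410161266962354 yaw_y 88.54316803995106 z [ 0.00168604 -0.00149742 -0.99999746] 17.0
long_post 0.86 [321. 184.] [477. 178. 104.]
long_spindle 0.77 [320. 178.] [483. 177.  56.]
```

View pics/w3.png

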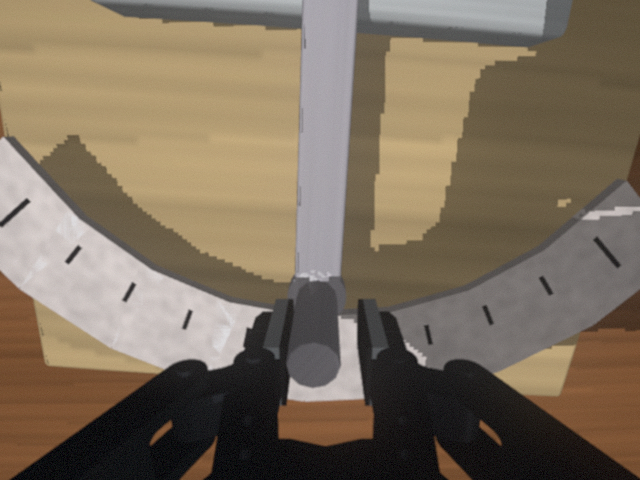

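The post rests against the trailing pad and is well centred radially, at about -3.6°. The target is about 7.5°, so 11° more.

>>> {"op": "drive_tool", "data": {
  "commands": "0.001 0.068 0 0 0 0.061 30;-0.003 0.068 0 0 0 0.061 30;-0.006 0.068 0 0 0 0.061 30;-0.009 0.0675 0 0 0 0.061 30;0 0 0 0 0 0 30;0 0 0 0 0 0 30;0 0 0 0 0 0 30"
}}

```text
time_s: 5.97
eef_pos: [536.9, 206.1, 85.7]
ee_rot: [0.001, -0.083, 0.997, -0.001]
force: [4.4, -6.3, -1.5]
grip_width: 0.301
grip_force: 3.3
```

```bash
python3 look.py w4; python3 -c "
from h import *
p=capture('scene');im=p['pixels'][130:290,320:540];cv2.imwrite('pics/s4.png',cv2.resize(im,None,fx=3.6,fy=3.6,interpolation=cv2.INTER_CUBIC))"
```

```text
5.9667 [536.89716047 206.10679266  85.73278282] [ 0.16369818  0.59153462  1.53107222 -0.00219901  1.01686628 -1.5714846 ] 0.3009987406716311 yaw_y 99.48469986610748 z [ 0.00239704 -0.00149958 -0.999996  ] 17.0
long_post 0.94 [321. 184.] [477. 193. 104.]
long_spindle 0.77 [311. 168.] [480. 189.  56.]
long_mark 0.91 [326. 411.] [594. 215.  56.]
```

View pics/s4.png

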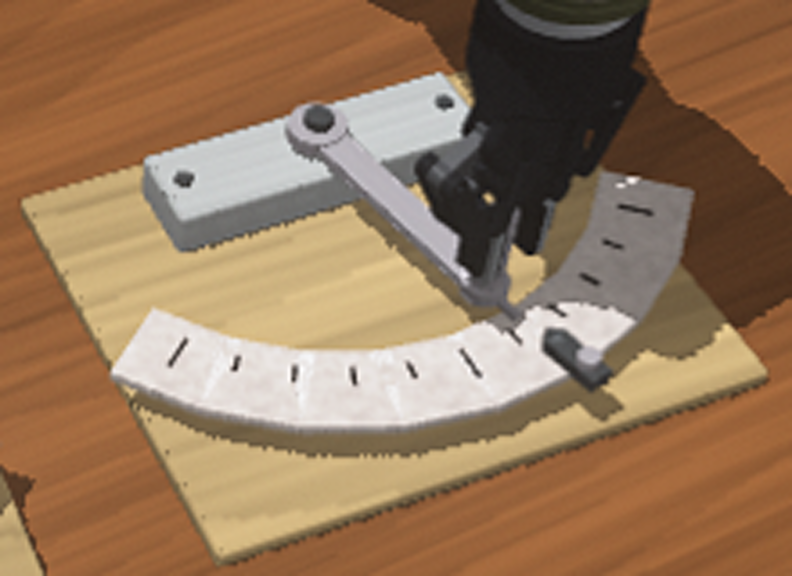

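View pics/w4.png

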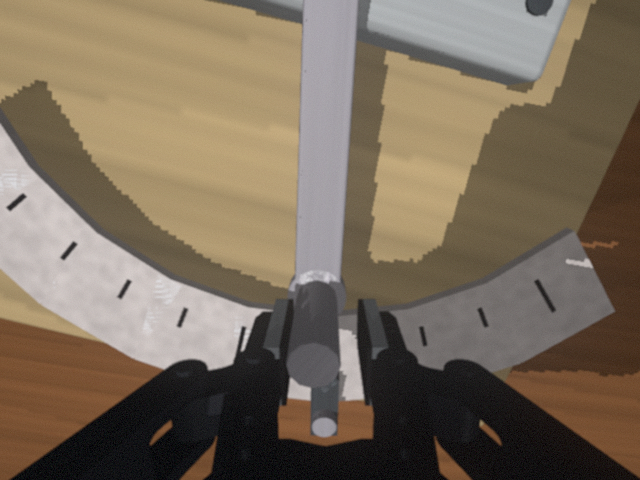

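The clip is almost in line, about 1° to 2° further counter-clockwise. I'll nudge 3 mm and hold.

>>> {"op": "drive_tool", "data": {
  "commands": "-0.005 0.03 0 0 0 0.026 30;0 0 0 0 0 0 30;0 0 0 0 0 0 30;0 0 0 0 0 0 30;0 0 0 0 0 0 30;0 0 0 0 0 0 30;0 0 0 0 0 0 30;0 0 0 0 0 0 30;0 0 0 0 0 0 30;0 0 0 0 0 0 30;0 0 0 0 0 0 30;0 0 0 0 0 0 30;0 0 0 0 0 0 30;0 0 0 0 0 0 30;0 0 0 0 0 0 30;0 0 0 0 0 0 30;0 0 0 0 0 0 30;0 0 0 0 0 0 30;0 0 0 0 0 0 30;0 0 0 0 0 0 30"
}}

```text
time_s: 7.88
eef_pos: [536.5, 209.0, 85.7]
ee_rot: [0.001, -0.093, 0.996, -0.001]
force: [4.5, -5.7, -1.3]
grip_width: 0.304
grip_force: 3.4
```

```bash
python3 - <<'E'
from h import *
s=sense();p=capture("wrist");q=s["ee_rot"];M=R.from_quat([q[1],q[2],q[3],q[0]]).as_matrix()
c=np.array([397,184.5]);y=M[:2,1];print(s["eef_pos"],s["grip_width"])
post=s["eef_pos"][:2]-y*(s["grip_width"]*42.5-9)
ang=lambda a:np.degrees(np.arctan2(a[1]-c[1],a[0]-c[0]))
print("post",post,ang(post))
for b in boxes_of(p,"long_mark")[:1]:
    m=ray(p,b["position"],56,s);print("clip",b["confidence"],b["position"],m,ang(m))
im=p["pixels"][240:470,220:440];cv2.imwrite("pics/w5.png",cv2.resize(im,None,fx=2.5,fy=2.5))
E
```

```text
[536.4551876  208.99595333  85.73205115] 0.3039561594805224
post [537.17872032 205.14520798] 8.378164354249146
clip 0.95 [316.3, 410.2] [594.1988146  213.73132712  56.        ] 8.431713478211558
```

View pics/w5.png

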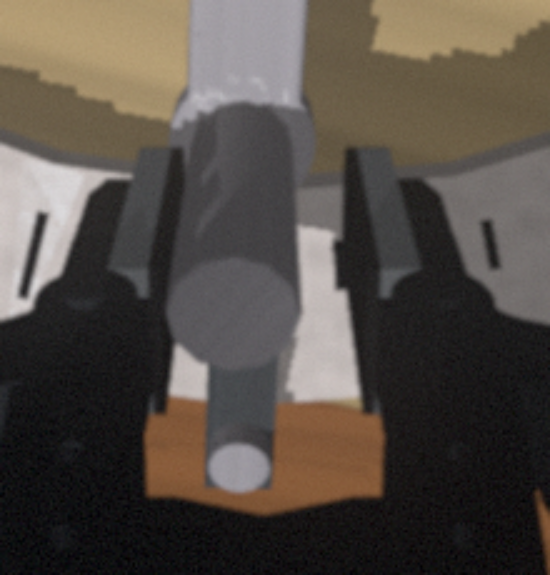

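The post, arm and clip are in line (8.38° against 8.43°). I'll hold a little longer, then lift clear.

>>> {"op": "drive_tool", "data": {
  "commands": "0 0 0 0 0 0 30;0 0 0 0 0 0 30;0 0 0 0 0 0 30;0 0 0 0 0 0 30;0 0 0 0 0 0 30;0 0 0 0 0 0 30;0 0 0 0 0 0 30;0 0 0 0 0 0 30;0 0 0.1 0 0 0 30;0 0 0.2 0 0 0 30;0 0 0.3 0 0 0 30;0 0 0.3 0 0 0 30;0 0 0.3 0 0 0 30;0 0 0.3 0 0 0 30;0 0 0 0 0 0 30;0 0 0 0 0 0 30;0 0 0 0 0 0 30;0 0 0 0 0 0 30;0 0 0 0 0 0 30;0 0 0 0 0 0 30"
}}

```text
time_s: 9.65
eef_pos: [535.2, 209.9, 234.4]
ee_rot: [-0.001, -0.093, 0.996, -0.0]
force: [0.4, -0.3, -0.3]
grip_width: 0.299
grip_force: 0.0
```

>>> {"op": "drive_tool", "data": {
  "commands": "0 0 0 0 0 0 30;0 0 0 0 0 0 30;0 0 0 0 0 0 30;0 0 0 0 0 0 30;0 0 0 0 0 0 30;0 0 0 0 0 0 30;0 0 0 0 0 0 30;0 0 0 0 0 0 30;0 0 0 0 0 0 30;0 0 0 0 0 0 30;0 0 0 0 0 0 30;0 0 0 0 0 0 30;0 0 0 0 0 0 30;0 0 0 0 0 0 30;0 0 0 0 0 0 30;0 0 0 0 0 0 30;0 0 0 0 0 0 30;0 0 0 0 0 0 30;0 0 0 0 0 0 30;0 0 0 0 0 0 30"
}}

```text
time_s: 11.32
eef_pos: [535.4, 210.0, 235.3]
ee_rot: [-0.0, -0.093, 0.996, -0.0]
force: [-0.0, 0.9, -0.4]
grip_width: 0.302
grip_force: 0.0
```

```bash
python3 - <<'E'
from h import *
p=capture("scene");im=p["pixels"][130:340,170:550];cv2.imwrite("pics/s6.png",cv2.resize(im,None,fx=2,fy=2));print(sense()["force"],sense()["time_s"])
E
```

```text
[-0.10849423  0.64984174 -0.49840539] 11.3667
```

View pics/s6.png

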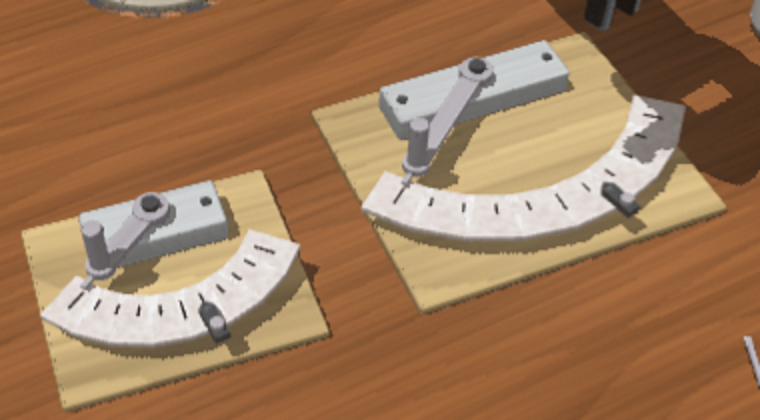

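The long arm is back at its rest stop (post top at crop (420,125), i.e. full-frame (380,192)). The clip and the short arm have not moved, and the gripper is clear.

```bash
python3 -c "
from rig import finish_job
print(finish_job())"
```

```text
the job is handed in; nothing more can be done
None
```

I pushed the long arm to the index clip (8.4° measured for both), held it there for over two seconds and let it swing back to its rest stop; the clip and short arm were not disturbed, and the job is handed in, though no verdict came back.

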